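# Lock the gearbox timing and thread the countershaft out

### The job

The cover of this green gearbox is off: take the red-headed lock plate from its black stand, slide it down fully home into the slot of the anchor at the end of the case, so that the slotted mainshaft keeps its timing, and let it go. Then take the loose countershaft out through the top window, which is shorter than the shaft: draw it endwise under the longer closed part of the deck, tilt its other end up through the window and thread it out, and finish still holding it in the gripper, motionless, all of it well clear above the case. Do not turn the mainshaft, and leave the things round the gearbox where they are.

Things in the scene. Friction and masses are not known exactly. Their poses are not given: they have to be found in the camera images.
- gearbox: Fixed green gearbox case. Origin on the bench, below the middle of the seated countershaft; y: long axis of the case and of both shafts, z up. Outside x -68..93, y -142..118, deck top z 88 mm; inside x -60..85, y -134..110, floor top z 8, deck underside z 80. Feet reach out to x -92 and x 117 below z 20, the lock anchor to y 176
- window (a point): Centre of the window in the deck, at its top (z 88 mm); axes of the gearbox. The window is 112 mm along x and 130 mm along y (gearbox y -50..80), so the closed deck is longer at the -y end. Below it nothing else lies within 30 mm of the countershaft's axis at gearbox y 20..75
- saddle_tail (a point): Centre of the open saddle under the countershaft's -y end part, at axis height (z 45 mm); axes of the gearbox. Groove 17 mm wide along x, bottom at z 38, cheeks up to z 48, 10 mm long along y (gearbox y -82..-72), open upward and along y
- saddle_nose (a point): The same for the +y end: an equal saddle at gearbox y 80..92, under the short closed part of the deck
- main_axis (a point): On the axis of the mainshaft (18 mm thick, parallel to y at gearbox x 50, z 43), in the middle of its 62 mm gear, 16 mm wide, which meshes with the countershaft's; beside it a 68 mm gear at gearbox y -16..-8 meshes with the pinion. The shaft stays in its bearings and turns with 0.12 Nm of friction
- countershaft: Loose steel countershaft, 200 mm long, about 0.4 kg, lying in the saddles. Origin: middle of its axis; its y axis runs along the shaft, parallel to the gearbox's y axis at the start. Diameter 18 mm from y -42 to 74, 14 mm beyond; gear of 41 mm diameter at y -7..11, pinion of 34 mm at y -17..-7, thin brass collar up to y 18. The plain length y 20..72 is free to grip
- shaft_grip (a point): Point on the countershaft's axis 45 mm from its middle towards the +y end: middle of the plain length to grip, 18 mm thick across x, fingers closing along x from above. The deck top is 43 mm above it at the start: grip with the fingertips and partly open fingers, so that the gripper's body stays above the deck or inside the window
- shaft_nose (a point): +y end of the countershaft, on its axis: the end that comes out of the window first
- shaft_tail (a point): -y end of the countershaft, on its axis: it goes under the longer closed deck and comes out last
- lock_plate: Loose lock plate, standing upright in its stand. Origin: centre of the shoulder, which is the underside of the red head. Head 14 (x) x 44 (y) x 30 mm (z, upwards); below it the steel blade 8 (x) x 36 (y) mm reaching 34 mm down, its last 8 mm thinned to 5 mm. Grip the head across its 14 mm (x). A half turn about z makes no difference
- lock_stand: Fixed black stand 60 x 104 x 38 mm (x, y, z); origin: centre of its underside. Its slot holds the blade, the plate's shoulder rests on its top; short pins 12 mm high stand 40 mm from the slot along y
- lock_seat (a point): Where the lock plate's origin lies when it is home: middle of the slot, in the plane of the dark anchor's top, 72 mm above the bench; axes of the gearbox. Plate y goes along gearbox y. Slot 10.5 mm wide (x), 36 mm deep, 42 mm long: its +y 28 mm lie in the anchor, whose cheeks reach 14 mm either side in x, the rest between the lugs of the mainshaft's end, 10.5 mm apart, tops at z 63
- anchor_wall (a point): Top of the 6 mm wall that closes the slot at its +y end (its inner face 19.5 mm from the lock seat)
- mainshaft (a joint): Angle of the mainshaft about the gearbox's y axis, rad; 0 when the slot of its dog stands upright and the lock plate fits; starts within 0.03 of it
- grease_tub: Bystander: round tub with white lid, 86 mm wide, 62 mm high; origin under its centre
- ratchet: Bystander: black-handled ratchet, 38 x 186 x 32 mm, lying; origin under its centre
- seal_box: Bystander: flat green parts box with clear lid, 75 x 112 x 34 mm; origin under its centre
- tape_measure: Bystander: yellow tape measure, 37 x 84 x 66 mm; origin under its centre
Mind the look-alikes: they are no part of the job. Of the things that look like the lock_plate, the middle-sized one is meant.

How it is judged:
By the outcome, as a careful person would: the job done as asked, in the order asked, and still so for the second after the job is handed in, while the arm keeps its last pose, push and grip.
It also fails if it takes over 58 s, if anything falls off the work surface, if the arm or the gripper's body presses on something with over 40 N, if the wrist force passes 120 N, or if a joint passes its speed limit or range.

### The arm

A 6-joint arm with a two-finger parallel gripper is mounted at the origin on a cart in front of the work surface, level with it; the furniture and walls round the work are solid. World frame = base frame: x ahead of the robot, y to its left, z up, the work surface at z = 0. Lengths are in m, angles in rad, forces in N, time in s.
With the tool pointing down it reaches from about 0.35 to 0.975 m from the base axis. Payload 7.1 kg.
Tool frame: the origin (TCP) lies at the very end of the fingers, on their centre line; the grasp point (between the pads) lies 19 mm behind it; z points along the fingers, y is the direction in which the jaws open and shut (so a half turn about z gives the same grasp; the last joint's range is limited). The gripper opens to 88 mm and grips with 3 to 60 N. Pads are 20 mm wide; open, the fingers measure 115 mm over their backs; the gripper's body (75 mm by 178 mm) begins 61 mm behind the grasp point.
Start: joints at [1.278, 0.423, 1.63, -0, 1.089, -0.019], TCP at [0.169, 0.602, 0.223] pointing down, gripper open.
Joint ranges: [-3, 3], [-0.9, 2.11], [0.09, 2.58], [-1.31, 4.45], [0.11, 2.69], [-2.54, 2.54]. Speed limits (rad/s): [2.39, 2.39, 3.01, 3.14, 3.14, 3.14].

### API

Orientations are given as [roll, pitch, yaw] about the fixed x, y, z axes, in that order (R = Rz(yaw) Ry(pitch) Rx(roll)).
In Python, from bench import readout, imaging, env gives the robot as it stands.
- The arm moves only by the tool arm_command, never from a script. Its arguments are lists of equal length, an entry for each row: "dp": the shift along the tool's x, y, z in mm, a list of three; "roll": the turn about the tool's z in degrees; "hand": the closure, from 0 (fully open) to 1 (shut). A call has 1 to 12 rows; each row is the pose to reach, as a shift and turn from the pose measured when the call began, along the tool's axes at that moment; what a row does not reach only later rows make up. A row lasts 1/12 s, in which the tool goes at most 41.7 mm and 7.16 degrees, less where a joint would pass 70% of its speed; a pose out of reach is approached as far as the arm can. A call with a gripper value outside its range is refused whole. The fingers move at their own pace and stop on an object; "force" is the grip in N (left out, the last holds). Time passes only in rows, so rows that repeat a pose let the fingers close. It gives the time, the measured TCP pose, the force and the opening at its end, in the units of the state.
- readout.observe(): the state, without advancing time (a new reading comes with each control period).
- imaging.read_camera(name): name is "scene" or "top" or "wrist"; returns (picture, depth): 480x640x3 uint8, red, green, blue; 480x640 float32, m along the optical axis (not along the pixel's ray), 0 where there is no reading.
- imaging.camera_model(name): a dict with "fov_y" (degrees; the focal length in pixels is half the picture's height over the tangent of half this angle, whatever the lens; pixels are square), "cx", "cy" (the principal point, pixels), "distortion" ([k1, k2, p1, p2, k3] as OpenCV has them; the pictures are not rectified), "extrinsics" (4x4, takes a point from camera to world coordinates); the wrist camera has in their place "hand_eye" (4x4, takes a point from camera to tool coordinates, whose origin is the TCP and whose axes are the flange's). Camera axes: x right, y down, z forward; pixel columns grow to the right and rows downward; lengths in m; the calibration is good to about 2 mm. A picture is of the moment at which its call begins: read the wrist's pose just before it. camera_model takes no time and is no camera call.
- env.finish_job(): hands the job in, once; it reports no verdict.
The state is a dict: "time_s": time; "joint_pos": joint angles; "joint_velocities": joint speeds; "effort": joint torques, N m; "ee_pos": TCP position; "orientation": TCP orientation; "force": force on the tool from outside, world axes, zero at the start; "ft_torque": the same for the moment, N m; "opening": opening from 0.0 (shut) to 1.0 (fully open).
Only numpy, scipy, OpenCV 4.12 (cv2) and the standard library are available. Lean on these libraries where they do the work, as an engineer would, in place of code of your own. Each camera call takes 0.05 s, during which the arm holds its last target. There are 200 camera calls.

## Working session

There is one attempt and no reset: what is moved stays moved. The work goes in short steps, Python scripts to look and compute and a tool call to move; the robot and the scene stay as the last step left them, time stands still between calls to the robot, and variables do not carry over. Pictures are saved under pics/ and viewed, about 8 in all and at most 12, crops included, and the job is handed in when it is done.

Besides the shell and the picture viewer there is one more tool, called after "Request:" as name(argument=value, ...), one argument or row to a line, values as JSON. arm_command: Moves the arm, as the interface text tells. Its arguments: {"type":"object","properties":{"dp":{"type":"array"},"roll":{"type":"array"},"hand":{"type":"array"},"force":{"type":"number"}},"required":["dp","roll","hand"]}

```bash
ls; mkdir -p pics; cat > h.py <<'E'
import numpy as np, cv2
from scipy.spatial.transform import Rotation as R
from bench import readout, imaging, env
def T_tool(s=None):
    s=s or readout.observe(); T=np.eye(4); T[:3,:3]=R.from_euler('xyz',s['orientation']).as_matrix(); T[:3,3]=s['ee_pos']; return T
def cam(name):
    m=imaging.camera_model(name); f=240/np.tan(np.radians(m['fov_y']/2))
    K=np.array([[f,0,m['cx']],[0,f,m['cy']],[0,0,1.]]); d=np.array(m['distortion'],float)
    E=np.array(m['extrinsics']) if 'extrinsics' in m else T_tool()@np.array(m['hand_eye'])
    return K,d,E
def rays(px,c):
    K,d,E=c; u=cv2.undistortPoints(np.array(px,float).reshape(-1,1,2),K,d).reshape(-1,2)
    return E[:3,3], np.c_[u,np.ones(len(u))]@E[:3,:3].T
def onplane(px,c,z):
    o,r=rays(px,c); return o+r*((z-o[2])/r[:,2])[:,None]
def withdepth(px,c,D):
    o,r=rays(px,c); p=np.round(np.array(px).reshape(-1,2)).astype(int); return o+r*D[p[:,1],p[:,0]][:,None]
def proj(P,c):
    K,d,E=c; Ei=np.linalg.inv(E); return cv2.projectPoints(np.array(P,float).reshape(-1,3),cv2.Rodrigues(Ei[:3,:3])[0],Ei[:3,3],K,d)[0].reshape(-1,2)
def shot(name,tag):
    c=cam(name); im,D=imaging.read_camera(name); cv2.imwrite(f'pics/{tag}.png',im[:,:,::-1]); np.savez(f'pics/{tag}.npz',im=im,D=D,K=c[0],d=c[1],E=c[2]); return im,D,c
def load(tag):
    z=np.load(f'pics/{tag}.npz'); return z['im'],z['D'],(z['K'],z['d'],z['E'])
E
python3 - <<'E'
from h import *
s=readout.observe(); print(s)
for n in('scene','top','wrist'):
    im,D,c=shot(n,n+'0'); print(n,c[0][0,0],c[1],c[2].round(3).tolist(),(D>0).mean())
print(imaging.camera_model('wrist')['hand_eye'])
E
```

```text
pics
{'time_s': 0.0, 'joint_pos': array([ 1.27800359e+00,  4.23836312e-01,  1.63070191e+00,  7.70660238e-06,
        1.08857923e+00, -1.89921822e-02]), 'joint_velocities': array([-0.00055428,  0.00012398, -0.0012912 , -0.00024963, -0.00086171,
        0.00039832]), 'effort': array([-2.71256220e-03, -5.44624650e+01, -2.73651749e+01,  6.39465521e-02,
        2.29673961e-02, -1.25016809e-04]), 'ee_pos': array([0.16880209, 0.60119155, 0.22189984]), 'orientation': array([-3.14006826e+00, -3.57786466e-05,  2.86778850e+00]), 'force': array([-0.68433096, -1.32850981, -0.25054711]), 'ft_torque': array([0.01704412, 0.01130997, 0.02363507]), 'opening': 0.9997486183421402}
scene 443.4081638669194 [0.00010294 0.         0.         0.         0.        ] [[-0.581, -0.401, 0.709, -0.156], [-0.814, 0.302, -0.496, 0.448], [-0.015, -0.865, -0.502, 0.619], [0.0, 0.0, 0.0, 1.0]] 0.96259765625
top 459.4006731660798 [0.00084953 0.         0.         0.         0.        ] [[0.007, -0.976, 0.216, 0.294], [-1.0, -0.007, 0.002, -0.055], [-0.001, -0.216, -0.976, 1.315], [0.0, 0.0, 0.0, 1.0]] 0.996103515625
wrist 413.0639319820646 [-0.06964584  0.          0.          0.          0.        ] [[0.271, 0.928, 0.257, 0.098], [0.963, -0.26, -0.073, 0.621], [-0.001, 0.267, -0.964, 0.385], [0.0, 0.0, 0.0, 1.0]] 0.996162109375
[[-1.37514525e-04 -9.63614892e-01 -2.67294447e-01  7.34443990e-02]
 [ 9.99999831e-01 -2.83356069e-04  5.07049914e-04 -1.27911575e-04]
 [-5.64340352e-04 -2.67294332e-01  9.63614768e-01 -1.63148311e-01]
 [ 0.00000000e+00  0.00000000e+00  0.00000000e+00  1.00000000e+00]]
```

View pics/top0.png

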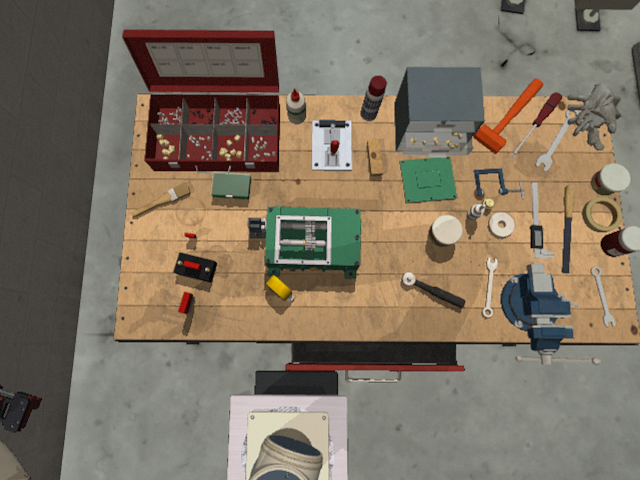

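View pics/scene0.png

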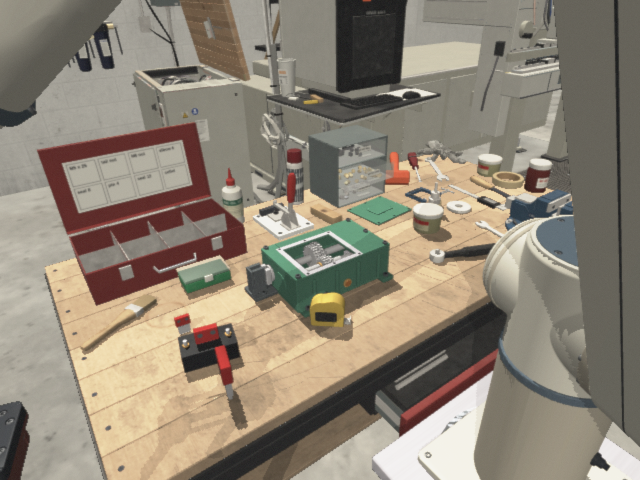

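The top view shows three red-headed candidates: a small one at (190,236), one in the black stand at (191,267), and a large one lying at (186,302). The one in the stand is middle-sized, so I choose it. The gearbox is at (315,238) with its anchor at the left, (256,227).

```bash
python3 - <<'E'
from h import *
im,D,c=load('top0')
v,u=np.mgrid[0:480,0:640]; px=np.c_[u.ravel(),v.ravel()]
P=withdepth(px,c,D).reshape(480,640,3)
def rect(mask,roi,name,zlo,zhi):
    x0,y0,x1,y1=roi; m=np.zeros((480,640),bool); m[y0:y1,x0:x1]=mask[y0:y1,x0:x1]
    m&=(P[:,:,2]>zlo)&(P[:,:,2]<zhi); q=P[m]
    r=cv2.minAreaRect((q[:,:2]*1000).astype(np.float32)); print(name,m.sum(),r,'z',np.median(q[:,2]).round(4)); return m
hsv=cv2.cvtColor(im,cv2.COLOR_RGB2HSV); h,s,V=[hsv[:,:,i].astype(int) for i in range(3)]
allm=np.ones((480,640),bool)
rect(allm,(225,195,370,285),'deck',.082,.096)
red=((h<8)|(h>172))&(s>120)&(V>80)
rect(red,(170,255,215,280),'head',.05,.09)
rect(red,(170,228,205,243),'small',-.1,.2); rect(red,(170,288,205,315),'large',-.1,.2)
rect(allm,(165,245,225,290),'stand',.03,.045)
rect(allm,(240,210,266,245),'anchor',.066,.08)
rect(allm,(425,205,470,250),'tub',.05,.07)
rect(allm,(262,270,300,305),'tape',.05,.08)
rect(allm,(205,165,255,205),'sealbox',.025,.045)
# crops
z=cv2.resize(im[160:330,160:380],None,fx=3.6,fy=3.5,interpolation=cv2.INTER_CUBIC)
cv2.imwrite('pics/crop_top.png',z[:,:,::-1])
E
```

```text
deck 3502 ((581.050048828125, -61.48197937011719), (258.4089660644531, 162.38455200195312), 88.99331665039062) z 0.0881
head 89 ((501.1821594238281, 271.99365234375), (43.947513580322266, 14.470513343811035), 76.08745574951172) z 0.0674
small 32 ((590.3629760742188, 288.27685546875), (26.856281280517578, 7.586954593658447), 80.4382553100586) z 0.0408
large 138 ((400.9515686035156, 280.7593994140625), (63.244380950927734, 30.067827224731445), 4.63912296295166) z 0.0814
stand 683 ((500.960205078125, 272.23138427734375), (105.2315673828125, 60.293033599853516), 76.13138580322266) z 0.0379
anchor 101 ((608.2213134765625, 95.46566009521484), (56.28839111328125, 50.16828536987305), 1.9732168912887573) z 0.0717
tub 732 ((607.669677734375, -439.0138854980469), (84.15166473388672, 84.65568542480469), 60.71467208862305) z 0.0616
tape 297 ((442.32159423828125, 31.241130828857422), (67.22937774658203, 34.07712936401367), 48.95359420776367) z 0.0617
sealbox 997 ((754.4135131835938, 184.99298095703125), (145.60073852539062, 92.54977416992188), 89.29129791259766) z 0.0341
```

View pics/crop_top.png

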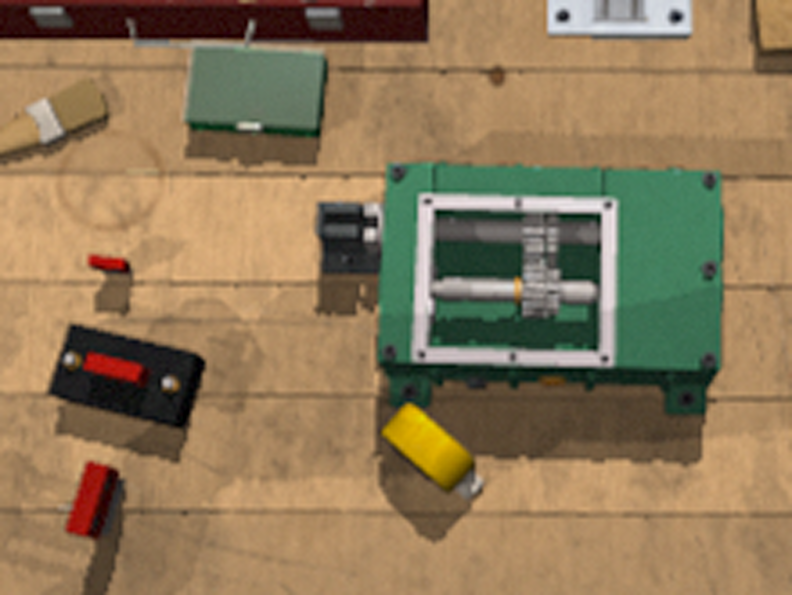

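The crop confirms it. A 14.5 x 44 mm red head stands between two pins in the black stand, against 27 mm (small) and 63 mm (large) for the decoys. The gearbox's +y end, with the anchor, points to world +y, and the countershaft is at crop (510,290), on the robot side. I'll move over the anchor for a close wrist view first.

```bash
cat >> h.py <<'E'
def go(p,yaw):
    s=readout.observe(); T=T_tool(s); d=T[:3,:3].T@(np.array(p)-T[:3,3])*1000
    cur=np.degrees(s['orientation'][2]); r=-((yaw-cur+180)%360-180)
    print('t',s['time_s'],'tcp',T[:3,3].round(4),'yaw',cur.round(2),'F',s['force'].round(1),'dp',d.round(1),'roll',r.round(2),'rows>',max(np.linalg.norm(d)/41.7,abs(r)/7.16).round(1))
E
python3 -c "
from h import *
go([.621,.085,.17],89)"
```

```text
t 0.15 tcp [0.1689 0.6013 0.2221] yaw 164.32 F [-0.1  0.4 -1.4] dp [-574.9 -374.8   52.5] roll 75.32 rows> 16.5
```

Request:
arm_command(
  dp=[
    [-575,-375,52],
    [-575,-375,52],
    [-575,-375,52],
    [-575,-375,52],
    [-575,-375,52],
    [-575,-375,52],
    [-575,-375,52],
    [-575,-375,52],
    [-575,-375,52],
    [-575,-375,52],
    [-575,-375,52],
    [-575,-375,52],
  ],
  roll=[75.3,75.3,75.3,75.3,75.3,75.3,75.3,75.3,75.3,75.3,75.3,75.3],
  hand=[0.3,0.3,0.3,0.3,0.3,0.3,0.3,0.3,0.3,0.3,0.3,0.3],
)

```text
time_s: 1.15
ee_pos: [0.4981, 0.2246, 0.1846]
orientation: [-3.141, 0.001, 1.55]
force: [0.0, -0.1, 0.0]
opening: 0.701
```

```bash
python3 -c "
from h import *
go([.621,.085,.17],89)"
```

```text
t 1.15 tcp [0.4981 0.2246 0.1846] yaw 88.8 F [ 0.  -0.1  0. ] dp [-136.9  125.8   14.7] roll -0.2 rows> 4.5
```

Request:
arm_command(
  dp=[
    [-137,126,15],
    [-137,126,15],
    [-137,126,15],
    [-137,126,15],
    [-137,126,15],
    [-137,126,15],
    [-137,126,15],
    [-137,126,15],
    [-137,126,15],
  ],
  roll=[0,0,0,0,0,0,0,0,0],
  hand=[0.3,0.3,0.3,0.3,0.3,0.3,0.3,0.3,0.3],
)

```text
time_s: 1.9
ee_pos: [0.6202, 0.086, 0.1697]
orientation: [-3.14, 0.001, 1.551]
force: [0.3, -1.2, -0.0]
opening: 0.703
```

```bash
python3 - <<'E'
from h import *
im,D,c=shot('wrist','wA')
go([.621,.085,.17],89)
xg=np.array([.9998,-.0175,0]); yg=np.array([.0175,.9998,0]); o=np.array([.5687,-.0493,0])
for n,g in dict(seat=(50,150.5,72),wall=(50,170,72),grip=(0,45,45),w1=(-56,80,88),w2=(56,80,88)).items():
    P=o+(xg*g[0]+yg*g[1]+np.array([0,0,g[2]]))/1000; print(n,P.round(4),proj(P,c).round(0))
E
```

```text
t 1.95 tcp [0.6203 0.0861 0.1698] yaw 88.89 F [0.8 0.2 0.5] dp [-1.1  0.7 -0.2] roll -0.11 rows> 0.0
seat [0.6213 0.1003 0.072 ] [[322. 219.]]
wall [0.6217 0.1198 0.072 ] [[322. 189.]]
grip [ 0.5695 -0.0043  0.045 ] [[258. 343.]]
w1 [0.5141 0.0317 0.088 ] [[162. 328.]]
w2 [0.6261 0.0297 0.088 ] [[331. 329.]]
```

View pics/wA.png

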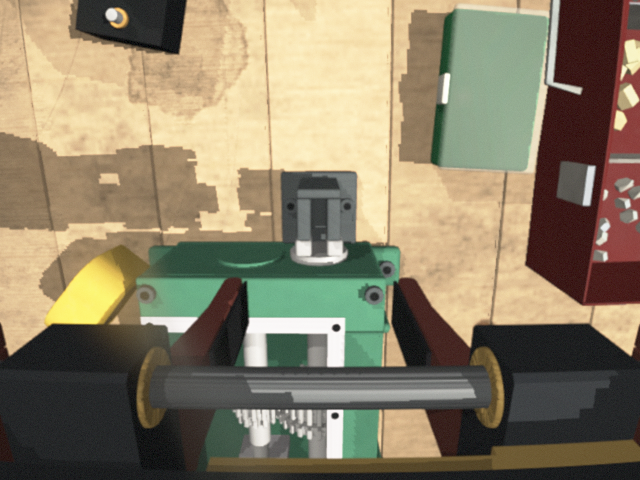

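The wrist picture shows the anchor at about (319,215), the slot between its cheeks at columns ~312–328, the bright mainshaft lugs at about (320,248), and the window corner screw at (336,328). I'll measure the slot from the depth data.

```bash
python3 - <<'E'
from h import *
im,D,c=load('wA')
v,u=np.mgrid[0:480,0:640]; P=withdepth(np.c_[u.ravel(),v.ravel()],c,D).reshape(480,640,3)*1000
Z=P[:,:,2]
m=np.zeros_like(Z,bool); m[165:262,280:360]=1
a=m&(Z>68)&(Z<76); q=P[a]; print('anchor top n',a.sum(),'z',np.median(q[:,2]).round(1),'x',np.percentile(q[:,0],[1,99]).round(1),'y',np.percentile(q[:,1],[1,99]).round(1),cv2.minAreaRect(q[:,:2].astype(np.float32)))
for r in range(178,262,6):
    row=Z[r,285:355]; xs=P[r,285:355,0]
    top=(row>57)&(row<80)
    # runs
    b=np.flatnonzero(np.diff(top.astype(int))); print(r,'y~',P[r,320,1].round(0),'Ztop',np.median(row[top]).round(1) if top.any() else None,[(285+k,(onplane([[285+k+.5,r]],c,.072 if r<240 else .063)[0,0]*1000).round(1)) for k in b])
crop=cv2.resize(im[165:270,270:370],None,fx=6,fy=5.6,interpolation=cv2.INTER_CUBIC); cv2.imwrite('pics/wAc.png',crop[:,:,::-1])
E
```

```text
anchor top n 1604 z 72.9 x [604.7 632.5] y [ 87.  119.9] ((618.7865600585938, 103.29061126708984), (33.668861389160156, 28.470386505126953), 88.81922912597656)
178 y~ 120.0 Ztop None []
184 y~ 120.0 Ztop None []
190 y~ 119.0 Ztop 72.8 [(np.int64(295), np.float64(604.9)), (np.int64(339), np.float64(632.9))]
196 y~ 115.0 Ztop 72.9 [(np.int64(295), np.float64(604.8)), (np.int64(339), np.float64(632.8))]
202 y~ 105.0 Ztop 72.7 [(np.int64(295), np.float64(604.7)), (np.int64(310), np.float64(614.3)), (np.int64(325), np.float64(623.9)), (np.int64(340), np.float64(633.4))]
208 y~ 100.0 Ztop 72.9 [(np.int64(295), np.float64(604.5)), (np.int64(310), np.float64(614.2)), (np.int64(325), np.float64(623.8)), (np.int64(331), np.float64(627.6)), (np.int64(332), np.float64(628.3)), (np.int64(339), np.float64(632.8))]
214 y~ 96.0 Ztop 73.0 [(np.int64(295), np.float64(604.4)), (np.int64(310), np.float64(614.1)), (np.int64(325), np.float64(623.7)), (np.int64(339), np.float64(632.7))]
220 y~ 91.0 Ztop 72.9 [(np.int64(295), np.float64(604.2)), (np.int64(310), np.float64(614.0)), (np.int64(325), np.float64
[... 275 characters left out ...]
.int64(310), np.float64(613.7)), (np.int64(325), np.float64(623.5)), (np.int64(339), np.float64(632.7))]
238 y~ 71.0 Ztop 73.0 [(np.int64(295), np.float64(603.8)), (np.int64(309), np.float64(613.0)), (np.int64(325), np.float64(623.5)), (np.int64(340), np.float64(633.3))]
244 y~ 72.0 Ztop 63.8 [(np.int64(294), np.float64(602.4)), (np.int64(310), np.float64(613.3)), (np.int64(325), np.float64(623.5)), (np.int64(342), np.float64(635.0))]
250 y~ 72.0 Ztop 63.8 [(np.int64(294), np.float64(602.2)), (np.int64(310), np.float64(613.2)), (np.int64(325), np.float64(623.4)), (np.int64(342), np.float64(635.0))]
256 y~ 72.0 Ztop 62.1 [(np.int64(295), np.float64(602.8)), (np.int64(341), np.float64(634.3))]
```

View pics/wAc.png

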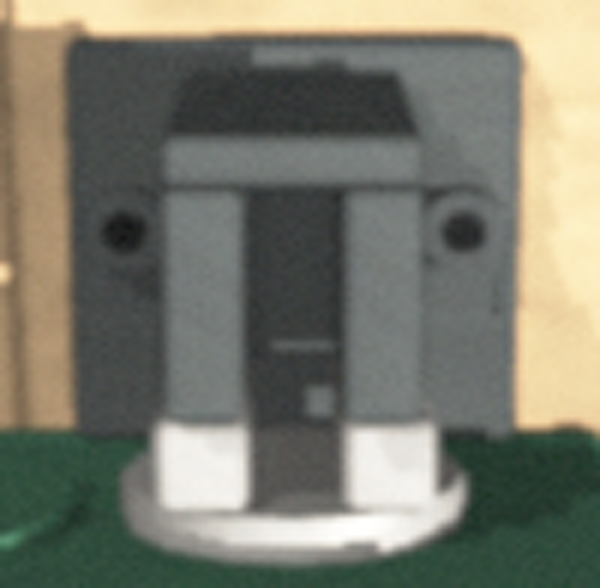

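The crop shows the slot clean and upright, between the anchor cheeks and white lugs, with its end wall at the top. The seat is at about (0.6187, 0.0947), yaw ≈ 89°. Now to the stand.

```bash
python3 -c "
from h import *
go([.501,.272,.13],76.1)"
```

```text
t 1.95 tcp [0.6203 0.0861 0.1698] yaw 88.89 F [0.8 0.2 0.5] dp [ 183.6 -122.9   39.7] roll 12.79 rows> 5.4
```

Request:
arm_command(
  dp=[
    [184,-123,40],
    [184,-123,40],
    [184,-123,40],
    [184,-123,40],
    [184,-123,40],
    [184,-123,40],
    [184,-123,40],
    [184,-123,40],
    [184,-123,40],
    [184,-123,40],
  ],
  roll=[12.8,12.8,12.8,12.8,12.8,12.8,12.8,12.8,12.8,12.8],
  hand=[0.4,0.4,0.4,0.4,0.4,0.4,0.4,0.4,0.4,0.4],
)

```text
time_s: 2.78
ee_pos: [0.5015, 0.2719, 0.1302]
orientation: [3.141, 0.001, 1.327]
force: [0.6, -0.6, 0.4]
opening: 0.596
```

```bash
python3 - <<'E'
from h import *
im,D,c=shot('wrist','wB')
hsv=cv2.cvtColor(im,cv2.COLOR_RGB2HSV); h,s,V=[hsv[:,:,i].astype(int) for i in range(3)]
v,u=np.mgrid[0:480,0:640]; P=withdepth(np.c_[u.ravel(),v.ravel()],c,D).reshape(480,640,3)*1000
m=((h<8)|(h>172))&(s>120)&(V>80)&(P[:,:,2]>60)&(P[:,:,2]<76)
n,l,st,ce=cv2.connectedComponentsWithStats(m.astype(np.uint8))
for i in range(1,n):
    if st[i,4]>200: q=P[l==i]; print(ce[i].round(0),st[i,4],q.mean(0).round(1),cv2.minAreaRect(q[:,:2].astype(np.float32)))
go([.501,.272,.043],76.1)
E
```

```text
[315. 256.] 1828 [498.7 273.2  68.6] ((498.2547912597656, 271.9137878417969), (43.86603546142578, 13.833296775817871), 76.30030822753906)
[143. 270.] 516 [398.3 288.7  67.2] ((396.51885986328125, 289.1171875), (1.4584646224975586, 53.11256408691406), 76.40616607666016)
t 2.8333 tcp [0.5016 0.2717 0.1301] yaw 76.02 F [ 0.4 -0.2  0.1] dp [ 0.2 -0.7 87.1] roll -0.08 rows> 2.1
```

Request:
arm_command(
  dp=[
    [0,-1.5,40],
    [0,-1.5,70],
    [0,-1.5,87],
    [0,-1.5,87],
    [0,-1.5,87],
    [0,-1.5,87],
    [0,-1.5,87],
    [0,-1.5,87],
    [0,-1.5,87],
    [0,-1.5,87],
    [0,-1.5,87],
    [0,-1.5,87],
  ],
  roll=[0,0,0,0,0,0,0,0,0,0,0,0],
  hand=[0.5,0.5,0.5,0.5,0.6,0.7,0.8,1,1,1,1,1],
  force=30,
)

```text
time_s: 3.83
ee_pos: [0.5001, 0.2724, 0.0443]
orientation: [3.141, 0.0, 1.327]
force: [-2.8, 1.1, 5.5]
opening: 0.161
```

```bash
cat > head.py <<'E'
from h import *
import sys
im,D,c=shot('wrist',sys.argv[1])
s=readout.observe(); T=T_tool(s)
hsv=cv2.cvtColor(im,cv2.COLOR_RGB2HSV); h,S,V=[hsv[:,:,i].astype(int) for i in range(3)]
v,u=np.mgrid[0:480,0:640]; P=withdepth(np.c_[u.ravel(),v.ravel()],c,D).reshape(480,640,3)
L=(P-T[:3,3])@T[:3,:3]*1000
m=((h<8)|(h>172))&(S>120)&(V>80)&(abs(L[:,:,1])<25)&(abs(L[:,:,0])<45)&(L[:,:,2]>-40)&(L[:,:,2]<15)
q=L[m]; print('head in tool mm n',m.sum(),np.median(q,0).round(1),cv2.minAreaRect(q[:,:2].astype(np.float32)),np.percentile(q[:,0],[2,98]).round(1),np.percentile(q[:,1],[2,98]).round(1))
print(s['time_s'],s['ee_pos'].round(4),np.degrees(s['orientation']).round(2),s['opening'],s['force'].round(1))
E
python3 head.py wC
```

```text
head in tool mm n 3885 [  7.6  -0.7 -24.5] ((1.963531494140625, -0.5923447608947754), (37.96550369262695, 13.659868240356445), 0.018597956746816635) [-14.9  20.6] [-6.9  5.9]
3.8833 [0.5001 0.2724 0.0442] [1.7998e+02 1.0000e-02 7.6030e+01] 0.15556753218158662 [-3.1  0.2  6.4]
```

Request:
arm_command(
  dp=[
    [0,0,-20],
    [0,0,-50],
    [0,0,-90],
    [0,0,-120],
    [0,0,-120],
  ],
  roll=[0,0,0,0,0],
  hand=[1,1,1,1,1],
  force=45,
)

```text
time_s: 4.3
ee_pos: [0.5035, 0.2743, 0.1709]
orientation: [3.133, -0.007, 1.327]
force: [0.7, 0.8, -0.4]
opening: 0.155
```

```bash
python3 -c "
from h import *
go([.6207,.0957,.15],89)"
```

```text
t 4.3 tcp [0.5035 0.2743 0.1709] yaw 76.05 F [ 0.7  0.8 -0.4] dp [-145.2  156.6   21.2] roll -12.95 rows> 5.1
```

Request:
arm_command(
  dp=[
    [-145,157,10],
    [-145,157,10],
    [-145,157,10],
    [-145,157,10],
    [-145,157,15],
    [-145,157,21],
    [-145,157,21],
    [-145,157,21],
    [-145,157,21],
    [-145,157,21],
  ],
  roll=[-13,-13,-13,-13,-13,-13,-13,-13,-13,-13],
  hand=[1,1,1,1,1,1,1,1,1,1],
)

```text
time_s: 5.13
ee_pos: [0.6203, 0.0973, 0.1503]
orientation: [3.132, -0.005, 1.556]
force: [0.9, -0.5, -0.7]
opening: 0.155
```

```bash
python3 -c "
from h import *
go([.6207,.0957,.117],89)"
```

```text
t 5.1333 tcp [0.6203 0.0973 0.1503] yaw 89.14 F [ 0.9 -0.5 -0.7] dp [-1.8  0.2 33.3] roll 0.14 rows> 0.8
```

Request:
arm_command(
  dp=[
    [-1.8,0,20],
    [-1.8,0,33],
    [-1.8,0,33],
    [-1.8,0,33],
    [-1.8,0,33],
  ],
  roll=[0,0,0,0,0],
  hand=[1,1,1,1,1],
)

```text
time_s: 5.55
ee_pos: [0.6206, 0.0962, 0.1177]
orientation: [3.132, -0.005, 1.557]
force: [0.1, -0.9, -0.7]
opening: 0.158
```

```bash
python3 head.py wD; python3 - <<'E'
from h import *
im,D,c=load('wD'); s=readout.observe(); T=T_tool(s)
v,u=np.mgrid[0:480,0:640]; P=withdepth(np.c_[u.ravel(),v.ravel()],c,D).reshape(480,640,3); L=(P-T[:3,3])@T[:3,:3]*1000; P=P*1000
a=(P[:,:,2]>67)&(P[:,:,2]<77)&(abs(P[:,:,0]-620)<25)&(P[:,:,1]<130)&(P[:,:,1]>70)
vv,uu=np.nonzero(a); print(a.sum(),uu.min(),uu.max(),vv.min(),vv.max(), 'toolrect',cv2.minAreaRect(L[a][:,:2].astype(np.float32)),np.percentile(L[a],[2,98],axis=0).round(1))
cv2.imwrite('pics/wDc.png',cv2.resize(im[60:360,170:470],None,fx=2,fy=2,interpolation=cv2.INTER_CUBIC)[:,:,::-1])
E
```

```text
head in tool mm n 3895 [  8.   -0.6 -24.2] ((2.4854393005371094, -0.8426017761230469), (37.43800354003906, 13.620894432067871), 0.19526587426662445) [-14.6  20.9] [-7.1  5.6]
5.6 [0.6209 0.0961 0.118 ] [179.41  -0.3   89.17] 0.15938425906206144 [ 0.1 -0.1 -1.4]
1779 290 343 222 280 toolrect ((8.10211181640625, -2.5520496368408203), (31.17128562927246, 28.33553695678711), 0.5751361846923828) [[ -4.8 -16.4  43.8]
 [ 23.5  11.1  49.8]]
```

View pics/wDc.png

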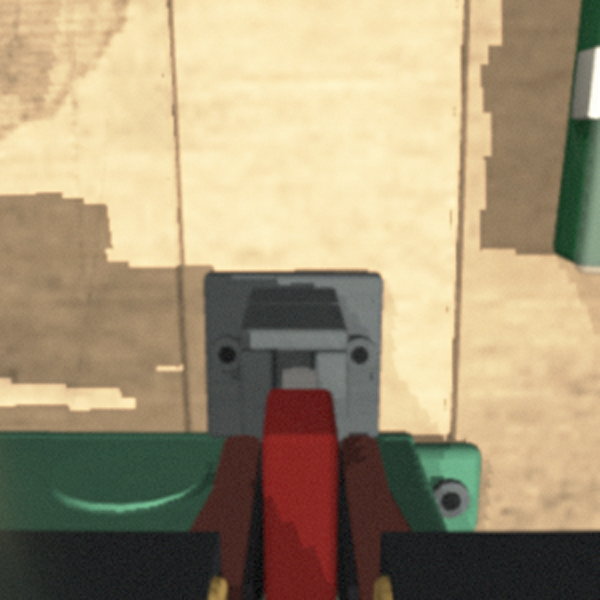

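The crop shows the blade's end face at about (297,378), in the slot mouth between the cheeks at (258,370) and (335,370). It is roughly centred. I'll measure blade against slot in the same picture.

```bash
python3 - <<'E'
from h import *
im,D,c=load('wD'); s=readout.observe(); T=T_tool(s)
v,u=np.mgrid[0:480,0:640]; P=withdepth(np.c_[u.ravel(),v.ravel()],c,D).reshape(480,640,3); L=(P-T[:3,3])@T[:3,:3]*1000
for r in range(224,256,3):
    row=L[r,285:350]; z=row[:,2]; g=im[r,285:350].mean(1)
    b=np.flatnonzero(abs(np.diff(z))>4); print(r,[(285+k,row[k].round(1).tolist(),row[k+1].round(1).tolist()) for k in b])
g=cv2.cvtColor(im,cv2.COLOR_RGB2GRAY); print(g[244:254:3,300:338])
E
```

```text
224 [(np.int64(289), [9.1, -21.3, 105.7], [23.2, -16.3, 46.3]), (np.int64(342), [23.1, 10.8, 47.0], [8.7, 14.8, 107.0])]
227 [(np.int64(288), [6.6, -22.2, 107.5], [73.1, -0.7, -162.8]), (np.int64(289), [73.1, -0.7, -162.8], [22.0, -16.2, 44.7]), (np.int64(343), [21.9, 11.3, 45.0], [7.1, 15.4, 105.4])]
230 [(np.int64(289), [5.2, -21.4, 104.7], [20.2, -16.3, 45.7]), (np.int64(343), [20.2, 11.3, 45.5], [5.5, 15.3, 103.5])]
233 [(np.int64(289), [4.2, -21.1, 100.7], [18.7, -16.3, 45.2]), (np.int64(291), [18.6, -15.8, 45.4], [73.1, -0.7, -162.8]), (np.int64(292), [73.1, -0.7, -162.8], [18.8, -14.7, 44.6]), (np.int64(342), [18.7, 10.8, 45.1], [3.7, 14.6, 102.6])]
236 [(np.int64(289), [1.9, -21.2, 101.5], [16.7, -16.4, 46.5]), (np.int64(306), [16.3, -8.0, 48.0], [11.2, -8.1, 66.9]), (np.int64(307), [11.2, -8.1, 66.9], [7.8, -7.9, 79.5]), (np.int64(324), [7.3, 1.8, 81.5], [9.7, 2.3, 72.4]), (np.int64(325), [9.7, 2.3, 72.4], [15.6, 2.6, 50.6]), (np.int64(326), [15.6, 2.6, 50.6], [16.8, 3.0, 46.1]), (np.int64(342), [16.8, 10.9, 46.1], [1.6, 14.7, 102.5])]
239 [(np.int64(289), [-0.5, -21.3, 102.
[... 1959 characters left out ...]
.0]), (np.int64(342), [6.7, 11.1, 46.8], [-12.3, 15.1, 106.8])]
[[ 77  76  77  74  72  57  49  41  54  57  59  72  77  84  84  90 102  99
  103 101 100  98 101 100  89  76  71  84 100 113 123 124 118 123 126 124
  124 127]
 [ 70  74  72  75  73  63  48  39  49  58  64  95 109 111 114 110 108 108
  113 110 110 112 113 114 110 112 108 105 104 110 121 122 124 124 123 124
  124 123]
 [ 72  78  74  72  72  63  51  43  48  56  72  93 110 112 112 112 111 113
  111 111 112 114 112 111 110 114 112 106 101 104 113 119 120 121 122 121
  125 120]
 [ 72  73  72  75  68  64  50  45  57  61  75  95 102 110 105 104 106 105
  103 105 103 106 104 103 109 106 104 103  96  97 103 112 117 120 117 119
  123 122]]
```

Request:
arm_command(
  dp=[
    [-1.5,-1.2,0],
    [-1.5,-1.2,4],
    [-1.5,-1.2,8],
    [-1.5,-1.2,12],
    [-1.5,-1.2,16],
    [-1.5,-1.2,20],
    [-1.5,-1.2,20],
  ],
  roll=[0.2,0.2,0.2,0.2,0.2,0.2,0.2],
  hand=[1,1,1,1,1,1,1],
)

```text
time_s: 6.18
ee_pos: [0.6192, 0.0946, 0.0968]
orientation: [3.133, -0.005, 1.553]
force: [0.6, 0.2, -0.7]
opening: 0.157
```

Entered the slot with no side force. Continuing down.

Request:
arm_command(
  dp=[
    [0,0,5],
    [0,0,9],
    [0,0,13],
    [0,0,16],
    [0,0,18],
    [0,0,19],
    [0,0,20],
    [0,0,20],
  ],
  roll=[0,0,0,0,0,0,0,0],
  hand=[1,1,1,1,1,1,1,1],
)

```text
time_s: 6.85
ee_pos: [0.6192, 0.0946, 0.0781]
orientation: [3.134, -0.005, 1.553]
force: [-5.1, -0.5, 11.0]
opening: 0.158
```

The shoulder has landed at the expected height (0.0781 against 0.0782) with 11 N up. Releasing and retreating.

Request:
arm_command(
  dp=[
    [0,0,0],
    [0,0,0],
    [0,0,0],
    [0,0,0],
    [0,0,-20],
    [0,0,-60],
    [0,0,-90],
    [0,0,-90],
    [0,0,-90],
  ],
  roll=[0,0,0,0,0,0,0,0,0],
  hand=[0.6,0.6,0.6,0.6,0.6,0.6,0.6,0.6,0.6],
)

```text
time_s: 7.6
ee_pos: [0.6198, 0.0944, 0.1701]
orientation: [3.129, -0.006, 1.553]
force: [-0.5, 0.0, -0.9]
opening: 0.399
```

```bash
python3 - <<'E'
from h import *
im,D,c=shot('wrist','wE'); s=readout.observe()
v,u=np.mgrid[0:480,0:640]; P=withdepth(np.c_[u.ravel(),v.ravel()],c,D).reshape(480,640,3)*1000
hsv=cv2.cvtColor(im,cv2.COLOR_RGB2HSV); h,S,V=[hsv[:,:,i].astype(int) for i in range(3)]
m=((h<8)|(h>172))&(S>120)&(V>80)&(abs(P[:,:,0]-619)<25)&(abs(P[:,:,1]-95)<35)
q=P[m]; top=q[q[:,2]>np.percentile(q[:,2],80)-4]; print('head z pct',np.percentile(q[:,2],[2,50,98]).round(1),cv2.minAreaRect(top[:,:2].astype(np.float32)))
a=(P[:,:,2]>67)&(P[:,:,2]<78)&(abs(P[:,:,0]-619)<16)&(abs(P[:,:,1]-100)<26)&~m; print('anchor z',np.median(P[a],0).round(1))
go([.569,-.0173,.12],89)
cv2.imwrite('pics/wEc.png',im[:,:,::-1])
# shaft from wrist: bright along window
E
```

```text
head z pct [ 80.5 102.8 104.2] ((612.4498291015625, 93.60580444335938), (43.8569221496582, 25.852018356323242), 88.36293029785156)
anchor z [618.  108.9  72.8]
t 7.65 tcp [0.6186 0.0942 0.1684] yaw 88.98 F [ 1.  -0.8 -0.3] dp [-112.6  -48.    47.4] roll -0.02 rows> 3.1
```

View pics/wEc.png

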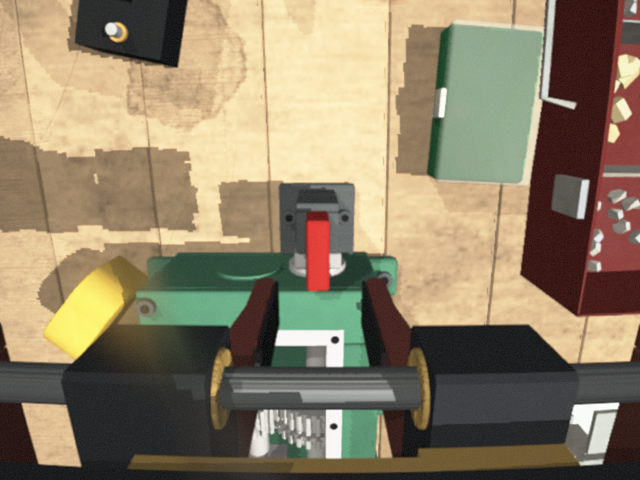

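The picture shows the plate alone in the anchor at about (318,245). The head top is 30.1 mm above the anchor top, so it is fully home. Next, the countershaft.

Request:
arm_command(
  dp=[
    [-113,-50,5],
    [-113,-50,10],
    [-113,-50,20],
    [-113,-50,30],
    [-113,-50,30],
    [-113,-50,30],
    [-113,-50,30],
    [-113,-50,30],
  ],
  roll=[0,0,0,0,0,0,0,0],
  hand=[0.55,0.55,0.55,0.55,0.55,0.55,0.55,0.55],
)

```text
time_s: 8.32
ee_pos: [0.5677, -0.0166, 0.1375]
orientation: [3.132, -0.005, 1.554]
force: [0.2, -0.3, -0.4]
opening: 0.447
```

```bash
python3 - <<'E'
from h import *
im,D,c=shot('wrist','wF'); s=readout.observe(); T=T_tool(s); print(s['ee_pos'].round(4),np.degrees(s['orientation']).round(2),s['opening'])
v,u=np.mgrid[0:480,0:640]; P=withdepth(np.c_[u.ravel(),v.ravel()],c,D).reshape(480,640,3); L=(P-T[:3,3])@T[:3,:3]*1000; P=P*1000
# shaft plain: top line near z 54, per-row
for r in range(150,330,12):
    m=(P[r,:,2]>47)&(P[r,:,2]<58)&(abs(P[r,:,0]-568)<18)
    if m.sum()>4: print(r,'y',np.median(P[r,m,1]).round(1),'zmax',np.percentile(P[r,m,2],90).round(1),'x',P[r,m,0].min().round(1),P[r,m,0].max().round(1),'tooly',((L[r,m,1].min()+L[r,m,1].max())/2).round(2),'cols',np.flatnonzero(m)[[0,-1]])
# deck window nose edge
col=P[:,:,:]
for cc in (230,270,380):
    k=[(r,P[r,cc].round(0).tolist()) for r in range(60,400,1) if abs(P[r,cc,2]-P[r-1,cc,2])>6 ]; print(cc,k[:8])
cv2.imwrite('pics/wFc.png',im[:,:,::-1])
E
```

```text
[ 0.5677 -0.0167  0.1376] [179.43  -0.29  89.06] 0.44781173577181316
186 y 21.0 zmax 53.2 x 559.1 575.6 tooly -1.77 cols [304 331]
198 y 14.0 zmax 55.5 x 558.3 575.6 tooly -2.09 cols [303 331]
210 y 6.6 zmax 55.5 x 558.1 575.5 tooly -2.14 cols [303 331]
222 y -0.9 zmax 54.9 x 557.8 575.4 tooly -2.16 cols [303 331]
234 y -8.4 zmax 55.3 x 558.3 574.7 tooly -2.16 cols [304 330]
246 y -16.2 zmax 55.0 x 557.4 574.6 tooly -2.51 cols [303 330]
258 y -24.1 zmax 55.4 x 557.8 574.5 tooly -2.2 cols [304 330]
270 y -32.0 zmax 54.9 x 557.7 574.5 tooly -2.17 cols [304 330]
282 y -41.8 zmax 56.6 x 550.2 585.3 tooly -0.34 cols [293 347]
294 y -47.8 zmax 56.8 x 581.8 585.6 tooly 15.74 cols [342 348]
306 y -56.2 zmax 57.7 x 581.6 585.6 tooly 15.8 cols [342 348]
318 y -63.8 zmax 57.7 x 550.6 583.6 tooly -0.61 cols [294 345]
230 [(105, [525.0, 67.0, 88.0]), (182, [507.0, 20.0, 17.0]), (318, [537.0, -5.0, 176.0]), (366, [550.0, 12.0, 232.0]), (397, [567.0, 56.0, 301.0]), (398, [550.0, 8.0, 236.0])]
270 [(104, [544.0, 67.0, 87.0]), (143, [567.0, 56.0, 301.0]), (144, [544.0, 48.0, 90.0]), (181, [534.0, 19.0, 9.0]), (195, [567.0, 56.0, 301.0]), (196, [534.0, 9.0, 10.0]), (281, [546.0, -7.0, 138.0]), (344, [527.0, -110.0, 8.0])]
380 [(76, [603.0, 83.0, 59.0]), (105, [599.0, 66.0, 87.0]), (182, [612.0, 17.0, 9.0]), (246, [608.0, -20.0, 42.0]), (277, [593.0, -6.0, 139.0]), (331, [567.0, 56.0, 301.0]), (332, [587.0, -10.0, 179.0]), (366, [578.0, 12.0, 232.0])]
```

View pics/wFc.png

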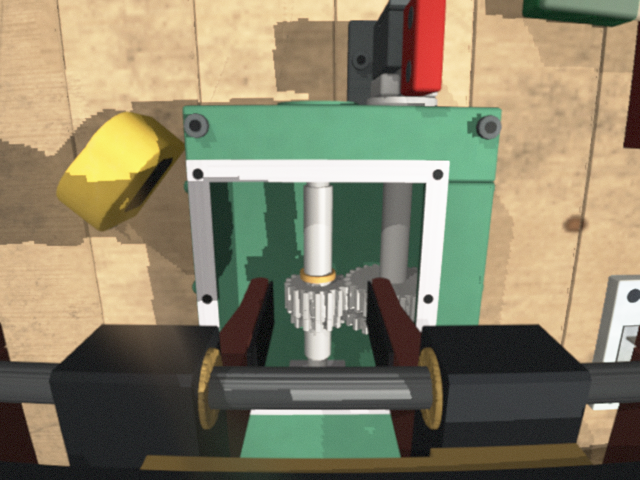

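The view down the window shows the plain shaft at columns 303–331, rows 185–270, with the collar and gear from row 275. The shaft axis is ~0.5 mm off the tool centre once the camera bias is removed. Descending to grip at about s=+37 mm.

Request:
arm_command(
  dp=[
    [4,-0.6,30],
    [4,-0.6,60],
    [4,-0.6,85],
    [4,-0.6,100],
    [4,-0.6,110],
    [4,-0.6,110],
    [4,-0.6,110],
    [4,-0.6,110],
    [4,-0.6,110],
    [4,-0.6,110],
    [4,-0.6,110],
    [4,-0.6,110],
  ],
  roll=[0,0,0,0,0,0,0,0,0,0,0,0],
  hand=[0.55,0.55,0.55,0.55,0.55,0.6,0.65,0.7,0.75,1,1,1],
  force=60,
)

```text
time_s: 9.37
ee_pos: [0.5679, -0.012, 0.0287]
orientation: [3.132, -0.005, 1.554]
force: [-3.6, 1.0, 6.4]
opening: 0.189
```

Request:
arm_command(
  dp=[
    [0,0,0],
    [0,0,0],
    [0,0,0],
  ],
  roll=[0,0,0],
  hand=[1,1,1],
)

```text
time_s: 9.62
ee_pos: [0.5677, -0.012, 0.0288]
orientation: [3.132, -0.005, 1.554]
force: [-2.6, 0.6, 1.7]
opening: 0.194
```

Request:
arm_command(
  dp=[
    [0,-1,0],
    [0,-1.5,-1],
    [0,-1.5,-3],
    [0,-1.5,-5],
    [0,-2,-8],
    [0,-3,-11],
    [0,-5,-14],
    [0,-7,-16],
    [0,-7,-18],
    [0,-7,-18],
    [0,-7,-18],
  ],
  roll=[0,0,0,0,0,0,0,0,0,0,0],
  hand=[1,1,1,1,1,1,1,1,1,1,1],
)

```text
time_s: 10.53
ee_pos: [0.5606, -0.012, 0.0469]
orientation: [3.132, -0.005, 1.554]
force: [-0.9, -0.7, -5.2]
opening: 0.193
```

```bash
cat > sh.py <<'E'
from h import *
import sys
im,D,c=shot('wrist',sys.argv[1]); s=readout.observe(); T=T_tool(s); print(s['time_s'],s['ee_pos'].round(4),np.degrees(s['orientation']).round(2),s['opening'].round(3),s['force'].round(1))
v,u=np.mgrid[0:480,0:640]; P=withdepth(np.c_[u.ravel(),v.ravel()],c,D).reshape(480,640,3); L=(P-T[:3,3])@T[:3,:3]*1000
for r in range(60,400,14):
    sel=(abs(L[r,:,1]+1.5)<14)&(L[r,:,2]>-90)&(L[r,:,2]<25)
    if sel.sum()>3:
        k=np.flatnonzero(sel); print(r,'toolx',np.median(L[r,sel,0]).round(1),'top toolz',np.percentile(L[r,sel,2],15).round(1),'worldz',(np.percentile(P[r,sel,2],85)*1000).round(1),'tooly',L[r,k[[0,-1]],1].round(1))
E
python3 sh.py wG
```

```text
Traceback (most recent call last):
  File "sh.py", line 3, in <module>
    im,D,c=shot('wrist',sys.argv[1]); s=readout.observe(); T=T_tool(s); print(s['time_s'],s['ee_pos'].round(4),np.degrees(s['orientation']).round(2),s['opening'].round(3),s['force'].round(1))
                                                                                                                                                     ^^^^^^^^^^^^^^^^^^
AttributeError: 'float' object has no attribute 'round'
```

```bash
sed -i "s/s\['opening'\].round(3)/round(s['opening'],3)/" sh.py; python3 sh.py wG
```

```text
10.6333 [ 0.5605 -0.012   0.0467] [179.46  -0.31  89.04] 0.19 [ 0.3  0.  -4.9]
102 toolx 80.4 top toolz -22.6 worldz 69.8 tooly [-15.4  12.5]
116 toolx 75.5 top toolz -42.9 worldz 89.9 tooly [-15.4  12. ]
130 toolx 71.6 top toolz -42.7 worldz 89.7 tooly [-15.5  12.5]
144 toolx 67.7 top toolz -42.8 worldz 89.8 tooly [-15.5  12.4]
158 toolx 63.7 top toolz -42.7 worldz 89.7 tooly [-15.5  12.4]
172 toolx 59.7 top toolz -42.8 worldz 89.7 tooly [-15.5  12.3]
186 toolx 55.6 top toolz -42.6 worldz 89.6 tooly [-15.3  12.5]
200 toolx 51.5 top toolz -43.1 worldz 90.0 tooly [-15.4  12.4]
214 toolx 47.3 top toolz -43.0 worldz 89.9 tooly [-15.1  12.2]
228 toolx 43.0 top toolz -43.3 worldz 90.2 tooly [-15.3  12.3]
242 toolx 32.9 top toolz -24.3 worldz 71.2 tooly [-9.   8.4]
256 toolx 28.5 top toolz -26.6 worldz 73.4 tooly [-9.  8.]
270 toolx 23.4 top toolz -26.5 worldz 73.3 tooly [-9.2  8.3]
284 toolx 17.5 top toolz -26.2 worldz 73.0 tooly [-15.5  12.4]
298 toolx 11.8 top toolz -25.9 worldz 72.7 tooly [-15.4  12.3]
312 toolx 7.7 top toolz -34.4 worldz 81.0 tooly [-15.4  12.4]
326 toolx 11.2 top toolz -86.7 worldz 133.4 tooly [-15.4  12.4]
340 toolx -1.6 top toolz -53.8 worldz 100.4 tooly [-10.2   9.5]
354 toolx -9.3 top toolz -60.9 worldz 107.6 tooly [-9.5 12. ]
```

Request:
arm_command(
  dp=[
    [-5,0,-1],
    [-10,0,-2],
    [-15,0,-2],
    [-20,0,-2],
    [-24,0,-2],
    [-26,0,-2],
    [-26,0,-2],
    [-26,0,-2],
  ],
  roll=[0,0,0,0,0,0,0,0],
  hand=[1,1,1,1,1,1,1,1],
)

```text
time_s: 11.3
ee_pos: [0.56, -0.0382, 0.0485]
orientation: [3.132, -0.005, 1.553]
force: [0.2, -0.2, -3.9]
opening: 0.194
```

```bash
python3 sh.py wH | awk 'NR==1||($3>15&&$3<85)'; python3 - <<'E'
import cv2; im=cv2.imread('pics/wH.png'); cv2.imwrite('pics/wHc.png',cv2.resize(im[100:420,180:480],None,fx=1.8,fy=1.8))
E
```

```text
11.35 [ 0.56   -0.038   0.0485] [179.46  -0.31  89.02] 0.195 [-0.3  0.1 -4.4]
88 toolx 83.1 top toolz -41.0 worldz 90.0 tooly [-15.4  12.4]
102 toolx 79.2 top toolz -40.9 worldz 89.9 tooly [-15.2  12.2]
116 toolx 75.3 top toolz -41.3 worldz 90.2 tooly [-15.3  12.5]
130 toolx 71.4 top toolz -41.2 worldz 90.2 tooly [-15.2  12.3]
144 toolx 67.5 top toolz -41.3 worldz 90.2 tooly [-15.1  12.4]
172 toolx 57.5 top toolz -25.0 worldz 73.8 tooly [-7.3  6.3]
186 toolx 52.8 top toolz -24.5 worldz 73.3 tooly [-7.   6.3]
200 toolx 47.9 top toolz -24.6 worldz 73.4 tooly [-7.1  6.4]
214 toolx 43.1 top toolz -24.6 worldz 73.3 tooly [-7.1  6.5]
228 toolx 38.1 top toolz -24.6 worldz 73.3 tooly [-7.2  6.1]
242 toolx 32.9 top toolz -24.1 worldz 72.8 tooly [-9.   8.2]
256 toolx 28.5 top toolz -26.5 worldz 75.1 tooly [-9.1  7.5]
270 toolx 23.2 top toolz -26.4 worldz 75.0 tooly [-9.2  8.1]
284 toolx 17.4 top toolz -26.0 worldz 74.6 tooly [-15.2  12.5]
```

View pics/wHc.png

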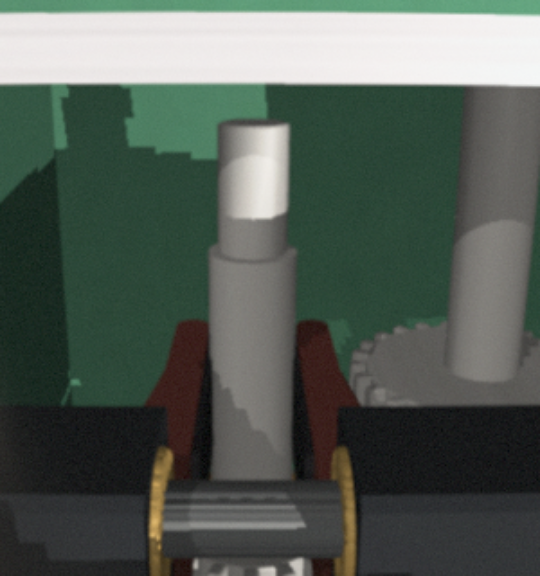

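The crop shows the nose end at (255,122), fully inside the window just short of the frame edge at row 85, with the shaft level and the gear clear. Now I recentre in x, ease the grip and raise, so the shaft pivots in the pads.

Request:
arm_command(
  dp=[
    [0,0,-3],
    [0,2,-5],
    [0,5,-5],
    [0,7,-5],
    [0,7,-7],
    [0,7,-11],
    [0,7,-15],
    [0,7,-19],
    [0,7,-23],
    [0,7,-27],
    [0,7,-29],
    [0,7,-29],
  ],
  roll=[0,0,0,0,0,0,0,0,0,0,0,0],
  hand=[1,1,1,1,1,1,1,1,1,1,1,1],
  force=30,
)

```text
time_s: 12.35
ee_pos: [0.5669, -0.0383, 0.0782]
orientation: [3.132, -0.005, 1.554]
force: [-0.3, 0.4, -4.8]
opening: 0.2
```

```bash
python3 sh.py wI | awk 'NR==1||($3>15&&$3<85)'
```

```text
12.4 [ 0.5668 -0.0383  0.0779] [179.44  -0.31  89.02] 0.198 [ 0.  -0.1 -3.9]
102 toolx 81.0 top toolz -11.4 worldz 89.7 tooly [-15.4  12.3]
116 toolx 76.1 top toolz -11.7 worldz 90.0 tooly [-15.4  12.2]
130 toolx 71.3 top toolz -12.0 worldz 90.3 tooly [-15.4  12.4]
172 toolx 58.5 top toolz -32.6 worldz 110.8 tooly [-4.7  3.9]
186 toolx 55.3 top toolz -41.1 worldz 119.4 tooly [-7.4  6.2]
200 toolx 51.0 top toolz -41.4 worldz 119.6 tooly [-7.3  6.4]
214 toolx 46.3 top toolz -39.4 worldz 117.6 tooly [-7.5  6.2]
228 toolx 41.5 top toolz -37.9 worldz 116.0 tooly [-7.2  6.3]
242 toolx 36.2 top toolz -36.1 worldz 114.2 tooly [-9.   7.8]
256 toolx 30.9 top toolz -34.2 worldz 112.3 tooly [-9.2  8.3]
270 toolx 26.3 top toolz -35.0 worldz 113.1 tooly [-8.9  8.1]
284 toolx 19.9 top toolz -32.8 worldz 110.8 tooly [-15.1  12.2]
```

The shaft is tilted ~22° with its nose at z≈0.12, above the deck, and the force is only its weight. Now I thread it along its axis.

Request:
arm_command(
  dp=[
    [4,0,-1.5],
    [9,0,-3.5],
    [14,0,-5.5],
    [19,0,-7.5],
    [24,0,-9.5],
    [29,0,-11.5],
    [34,0,-13.5],
    [39,0,-15.5],
    [44,0,-17.5],
    [48,0,-19.5],
    [50,0,-20],
    [50,0,-20],
  ],
  roll=[0,0,0,0,0,0,0,0,0,0,0,0],
  hand=[1,1,1,1,1,1,1,1,1,1,1,1],
  force=40,
)

```text
time_s: 13.4
ee_pos: [0.5676, 0.0122, 0.0984]
orientation: [3.131, -0.006, 1.554]
force: [-0.8, 0.6, -4.8]
opening: 0.195
```

```bash
python3 sh.py wJ | awk 'NR==1||($3>15&&$3<85)'; python3 -c "
from h import *
shot('top','topJ')"
```

```text
13.45 [0.5676 0.0119 0.0983] [179.42  -0.32  89.04] 0.194 [ 0.2 -0.3 -4.5]
172 toolx 54.3 top toolz -31.9 worldz 130.5 tooly [-15.3  12.3]
186 toolx 55.5 top toolz -40.7 worldz 139.3 tooly [-15.4  12.3]
200 toolx 51.0 top toolz -41.0 worldz 139.5 tooly [-15.5  12.4]
214 toolx 46.3 top toolz -39.2 worldz 137.7 tooly [-15.2  12.1]
228 toolx 41.3 top toolz -37.8 worldz 136.3 tooly [-15.4  12.2]
242 toolx 36.2 top toolz -35.9 worldz 134.4 tooly [-15.1  12.3]
256 toolx 31.2 top toolz -34.0 worldz 132.5 tooly [-15.1  12.4]
270 toolx 26.5 top toolz -34.9 worldz 133.3 tooly [-9.1  8.1]
284 toolx 20.2 top toolz -32.4 worldz 130.8 tooly [-15.   12.5]
```

Request:
arm_command(
  dp=[
    [4,0,-2],
    [9,0,-4],
    [14,0,-6],
    [19,0,-8],
    [24,0,-10],
    [28,0,-12],
    [30,0,-15],
    [30,0,-25],
    [30,0,-40],
    [30,0,-60],
    [30,0,-80],
    [30,0,-80],
  ],
  roll=[0,0,0,0,0,0,0,0,0,0,0,0],
  hand=[1,1,1,1,1,1,1,1,1,1,1,1],
  force=50,
)

```text
time_s: 14.5
ee_pos: [0.5699, 0.0412, 0.1828]
orientation: [3.124, -0.006, 1.554]
force: [0.9, 0.2, -3.4]
opening: 0.194
```

Request:
arm_command(
  dp=[
    [0,0,-20],
    [0,0,-45],
    [0,0,-70],
    [0,0,-90],
    [0,0,-100],
    [0,0,-100],
    [0,0,-100],
    [0,0,-100],
    [0,0,-100],
    [0,0,-100],
    [0,0,-100],
  ],
  roll=[0,0,0,0,0,0,0,0,0,0,0],
  hand=[1,1,1,1,1,1,1,1,1,1,1],
  force=55,
)

```text
time_s: 15.42
ee_pos: [0.5677, 0.0407, 0.2817]
orientation: [3.126, -0.006, 1.554]
force: [0.8, -0.3, -4.6]
opening: 0.191
```

```bash
python3 - <<'E'
from h import *
s=readout.observe(); print(s['time_s'],s['ee_pos'],s['joint_velocities'].round(4),s['force'].round(1),s['opening'])
a,Da,ca=shot('top','topK'); b,Db,cb=shot('scene','sceneK')
# plate head check from top cam
v,u=np.mgrid[0:480,0:640]; P=withdepth(np.c_[u.ravel(),v.ravel()],ca,Da).reshape(480,640,3)*1000
hsv=cv2.cvtColor(a,cv2.COLOR_RGB2HSV); h,S,V=[hsv[:,:,i].astype(int) for i in range(3)]
m=((h<8)|(h>172))&(S>120)&(V>80)&(abs(P[:,:,0]-620)<40)&(abs(P[:,:,1]-95)<45)&(P[:,:,2]<120)
print('plate seen top',m.sum(),P[m].mean(0).round(1) if m.any() else None)
cv2.imwrite('pics/fin.png',np.hstack([cv2.resize(a[140:340,160:400],(400,333)),cv2.resize(b[140:380,170:458],(400,333))])[:,:,::-1])
E
```

```text
15.4167 [0.56771615 0.0406788  0.28171598] [-0.0011 -0.0058 -0.0059  0.0004  0.0016 -0.0003] [ 0.8 -0.3 -4.6] 0.19070383081829798
plate seen top 0 None
```

View pics/fin.png

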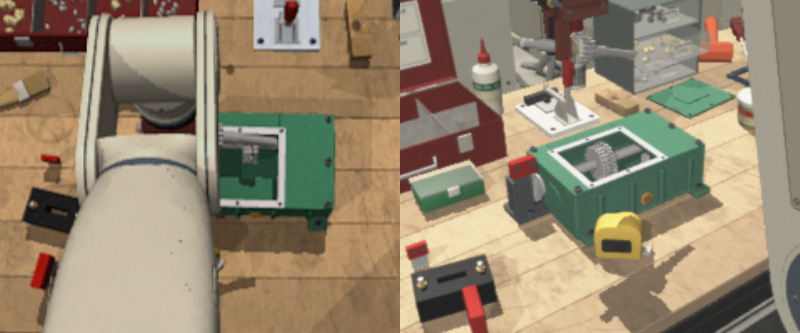

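The scene half shows the shaft in the gripper at about (590,45), well above the case, the red plate down on the anchor at (522,168), the stand empty, and the tape and box where they were. One settling pause, then hand in.

Request:
arm_command(
  dp=[
    [0,0,0],
    [0,0,0],
    [0,0,0],
    [0,0,0],
    [0,0,0],
    [0,0,0],
  ],
  roll=[0,0,0,0,0,0],
  hand=[1,1,1,1,1,1],
)

```text
time_s: 16.02
ee_pos: [0.568, 0.0407, 0.2823]
orientation: [3.125, -0.006, 1.554]
force: [-0.1, -0.3, -5.4]
opening: 0.192
```

```bash
python3 -c "
from h import *
s=readout.observe(); print(s['time_s'],s['ee_pos'],s['joint_velocities'].round(4),s['force'].round(1),s['opening'])
print(env.finish_job())"
```

```text
16.0167 [0.56799359 0.04071695 0.28228824] [ 0.0002  0.0017  0.0007  0.0011  0.0004 -0.0008] [-0.1 -0.3 -5.4] 0.1916271885377153
the job is handed in; nothing more can be done
None
```

I put the lock plate from the stand fully home in the anchor slot and let it go. Then I took the countershaft out through the window: slid 26 mm under the long deck, nose tilted up about 22°, threaded out. I handed the job in at 16.0 s with the shaft still in the gripper.

**What the checks showed**
- **Plate:** its head top measured 30.1 mm above the anchor top after release, which is fully home, and it is still there in the last scene picture.
- **Shaft:** the wrist force reads about 5 N, roughly the shaft's weight, and the fingers are open about 17 mm on it. By geometry its lowest end is about 0.25 m above the bench. The arm was at rest.
- **Bystanders:** the tape measure and the seal box look unmoved in the last pictures. The tub and the ratchet were outside those crops, and the arm never went near them.

**What failed or was not checked**
- The last look at the plate from the top camera found nothing, because the arm hid it.
- I did not measure the mainshaft's angle. The blade went in with about 1 N or less of side force, and the plate stayed in the slot.
- The wrist camera read about 1–2 mm off sideways. I corrected for this against the held plate.

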